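Feel for the shutter release of a shielded counter

ROBOT

A 6-joint arm with a two-finger parallel gripper is mounted at the origin on the work surface. World frame = base frame: x ahead of the robot, y to its left, z up, the work surface at z = 0. Lengths are in mm, angles in rad, forces in N, time in s.
With the tool pointing down it reaches from about 300 to 775 mm from the base axis. Payload 14.6 kg.
Tool frame: the origin (TCP) lies midway between the tips of the shut fingers; the grasp point (between the pads) lies 19 mm behind it; y points along the fingers, x is the direction in which the jaws open and shut, and the axes are right-handed (so a half turn about y gives the same grasp; the last joint's range is limited). The gripper opens to 85 mm and grips with 20 to 120 N. Pads are 22 mm wide; open, the fingers measure 114 mm over their backs; the gripper's body (76 mm by 85 mm) begins 54 mm behind the grasp point. The pads swing forward as they close: fully open they stand 13 mm farther back than shut.
Start: joints at [-1.238, 0.3, 1.521, -0, 1.321, -0.067], TCP at [214.071, -506.619, 231.281] pointing down, gripper open.
Joint ranges: [-3.03, 3.03], [-0.79, 2.21], [0.23, 2.52], [-1.04, 4.18], [0, 3.07], [-2.55, 2.55]. Speed limits (rad/s): [2.22, 2.22, 2.57, 3.14, 3.14, 3.14].

INTERFACE

Orientations are given as a 3x3 rotation matrix whose columns are the frame's x, y, z axes.
In Python, from station import ctrl gives the robot as it stands. The module is installed in compiled form; this text tells all that it offers.
- The arm moves only by the tool carry_out, never from a script. Its argument "commands" is a list of rows, each a list of 7 numbers: the shift along the tool's x, y, z in m, then the turn, a rotation vector about the tool's x, y, z in degrees, then the gripper's target within -1 to 1 (shut at 1, half-way at 0, fully open at -1). In form: [[x, y, z, wx, wy, wz, claw], ...]. A call has 1 to 20 rows; each row is the pose to reach, as a shift and turn from the pose measured when the call began, along the tool's axes at that moment; what a row does not reach only later rows make up. A row lasts 1/10 s, in which the tool goes at most 50 mm and 8.59 degrees, less where a joint would pass 70% of its speed; a pose out of reach is approached as far as the arm can. A call with a gripper value outside its range is refused whole. The fingers move at their own pace and stop on an object; "force" is the grip in N (left out, the last holds). Time passes only in rows, so rows that repeat a pose let the fingers close. It gives the time, the measured TCP pose, the force and the opening at its end, in the units of the state.
- ctrl.state(): the state, without advancing time (a new reading comes with each control period).
- ctrl.grab_frame(name): name is "scene" or "top" or "wrist"; returns a dict with "color" (420x560x3 uint8, blue, green, red), "fx", "fy", "cx", "cy" (pixels), "D" ([k1, k2, p1, p2, k3] as OpenCV has them; the pictures are not rectified), "rvec" (rotation vector, rad) and "tvec" (3), from world to camera coordinates, as OpenCV has them; the wrist camera has in their place "hand_eye" (4x4, takes a point from camera to tool coordinates, whose origin is the TCP and whose axes are the tool frame's). Camera axes: x right, y down, z forward; pixel columns grow to the right and rows downward; lengths in mm; the calibration is good to about 2 mm. A picture is of the moment at which its call begins: read the wrist's pose just before it. There is no depth.
- ctrl.finish_job(): hands the job in, once; it reports no verdict.
The state is a dict: "t": time; "joint_pos": joint angles; "qd": joint speeds; "effort": joint torques, N m; "tool_pos": TCP position; "tcp_rot": TCP orientation; "ft_force": force on the tool from outside, world axes, zero at the start; "torque": the same for the moment, N m; "width": finger opening in mm.
Only numpy, scipy, OpenCV 4.12 (cv2) and the standard library are available. Lean on these libraries where they do the work, as an engineer would, in place of code of your own. Each camera call takes 0.05 s, during which the arm holds its last target.

TASK

Find the counter's hidden shutter release by touch: with the gripper shut, set the fingertips lightly on the top of the rail along its front edge, at the end beside the round post, and sweep them along the rail, touching it, until you come to the notch. Then press the key inside the notch fully down and finish while still holding it down, so that the shutter stays open. Pick nothing up, never press hard on the counter, and leave the bricks, samples and other things where they are.

Things in the scene. Friction and masses are not known exactly. Their poses are not given: they have to be found in the camera images.
- counter: Shielded counter: fixed grey housing 240 mm deep (x), 482 mm wide (y), flat deck 110 mm above the table. Origin: centre of its underside. +x to its back, away from the robot; +y to its left end as the robot sees it; +z up; turned up to 0.25 rad. Its front edge is a straight level aluminium rail 26 mm deep in x, centred at x = -100 mm, top 130 mm above the table, bare from y = -130 to +130 mm.
- edge_start (a point): Top of the bare rail, mid-depth, at its left end (counter x -100, y +130, z 130 mm; same axes). A white cap, 40 mm deep, top 139 mm above the table, covers the rail beyond; on it, 38 mm beyond this point, stands the round steel post, 18 mm in diameter, top 165 mm above the table.
- edge_end (a point): The same at the rail's other, right end (counter x -100, y -130, z 130 mm), with a like cap but no post. The notch lies somewhere in the rail, its centre 32 to 128 mm from this point (to be found): a square-sided gap 44 mm long in y, through the rail's whole depth. Its floor is the key, 44 x 25 mm to the touch, of the same aluminium, its top 8 mm below the rail's top.
- port (a point): Centre of the beam port in the deck (counter x -15, y -20, z 110 mm), covered by the shutter, a steel plate 62 x 56 mm between two low guides. Nothing stands over the deck for 30 mm behind the rail; then come the guides and shutter, 15 mm high, and samples on the back half.
- release_key (a joint): How far the key in the notch is pressed down, in m: 0 up, 0.010 fully down against its stop. A spring returns it: about 1.5 N to start it, 4.5 N fully down.
- shutter (a joint): How far the shutter has slid towards the counter's +y, in m: 0 covers the port, about 0.044 fully open. It is driven by the key (4.4 mm per mm) and closes when the key is let go.
- brick_a_mid (a point): Bystander, loose, to be left alone: small white painted brick 50 x 90 x 50 mm standing on the table in front of the counter. Point: its centre.
- brick_b_mid (a point): Bystander, loose, to be left alone: white painted cube-shaped half brick 50 x 50 x 50 mm on the table in front of the counter. Point: its centre.
- slab_mid (a point): Bystander, loose, to be left alone: grey concrete slab 45 x 75 mm, 24 mm thick, lying on the table in front of the counter. Point: its centre.
- core_mid (a point): Bystander, loose, to be left alone: grey rock core standing on the counter's deck, a cylinder 44 mm in diameter, 60 mm high. Point: half-way up its axis.
- jar_mid (a point): Bystander, loose, to be left alone: small sample jar 52 mm in diameter, 70 mm high, standing on the counter's deck. Point: half-way up its axis.
- ring_weight_mid (a point): Bystander, loose, to be left alone: dark steel ring 56 mm in outer diameter, 30 mm high, with a 20 mm bore, lying on the counter's deck. Point: half-way up its axis.
- screwdriver_mid (a point): Bystander, loose, to be left alone: screwdriver lying on the table to the left of the counter. Point: its origin, on its axis, near the table.

How it is judged (in metres and radians):
On the way, in this order (a step that is already met when the one before it is completed fails the run):
1. the fingertips touch the top of the rail at the end beside the post (within 60 mm of the bare rail's end) (contact force between the fingers and counter above 0.3 N and x of the grasp point in the frame of counter between -0.135 and -0.065 m and z of the grasp point in the frame of counter below 0.185 m and y of the grasp point in the frame of counter between 0.07 and 0.145 m), for 0.05 s.
2. the fingertips slide along the rail, in touch with it, 65 to 115 mm from that end (contact force between the fingers and counter above 0.3 N and x of the grasp point in the frame of counter between -0.135 and -0.065 m and z of the grasp point in the frame of counter below 0.185 m and y of the grasp point in the frame of counter between 0.015 and 0.065 m), for 0.2 s.
3. the key in the notch is pressed down by the fingers and the shutter opens (value of joint release_key above 0.0075 m and value of joint shutter above 0.03 m and contact force between the fingers and counter above 1 N), for 0.2 s.
At the end, for the whole second after the job is handed in: The fingers are holding the key down (at least 7.5 of its 10 mm, with 1 to 40 N on the counter), the shutter is at least 30 mm open, and this holds through the last second (all of step 3 and contact force between the fingers and counter below 40 N); the arm keeps its last pose, push and grip.
It fails at once if a bystander is lifted, pushed or knocked (moved over 15 mm) (distance of any of brick_a_mid, brick_b_mid, slab_mid, core_mid, jar_mid, ring_weight_mid, screwdriver_mid from where it was at the start of the episode above 0.015 m).
It fails at once if the fingers press on the counter with over 60 N (contact force between the fingers and counter above 60 N).
It also fails if it takes over 51 s, if anything falls off the work surface, if the arm or the gripper's body presses on something with over 40 N, if the wrist force passes 120 N, or if a joint passes its speed limit or range.

## Working session

There is one attempt and no reset: what is moved stays moved. The work goes in short steps, Python scripts to look and compute and a tool call to move; the robot and the scene stay as the last step left them, time stands still between calls to the robot, and variables do not carry over. Pictures are saved under pics/ and viewed, and the job is handed in when it is done.

Besides the shell and the picture viewer there is one more tool, called after ">>>" as a command line: name --pt "numbers of a row" for each row, then --argument value for the rest. carry_out: Moves the arm, as the interface text tells. Its arguments: {"type":"object","properties":{"commands":{"type":"array"},"force":{"type":"number"}},"required":["commands"]}

```bash
mkdir -p pics; cat > h.py <<'E'
import cv2,numpy as np
from station import ctrl
def snap(n,tag):
    f=ctrl.grab_frame(n); cv2.imwrite(f'pics/{tag}.png',f['color']); np.save(f'pics/{tag}.npy',f,allow_pickle=True); return f
def KD(f): return np.array([[f['fx'],0,f['cx']],[0,f['fy'],f['cy']],[0,0,1.]]),np.array(f['D'],float)
def ray(f,px):
    K,D=KD(f); R=cv2.Rodrigues(np.array(f['rvec'],float))[0]; t=np.array(f['tvec'],float).ravel()
    u=cv2.undistortPoints(np.array(px,float).reshape(-1,1,2),K,D).reshape(-1,2)
    d=np.c_[u,np.ones(len(u))]@R; return -R.T@t,d/np.linalg.norm(d,axis=1)[:,None]
def onz(f,px,z):
    o,d=ray(f,px); return o+d*((z-o[2])/d[:,2])[:,None]
def tri(f,p,g,q):
    o1,d1=ray(f,p);o2,d2=ray(g,q);out=[]
    for a,b in zip(d1,d2):
        s=np.linalg.lstsq(np.c_[a,-b],o2-o1,rcond=None)[0]
        x,y=o1+a*s[0],o2+b*s[1]; out.append([*((x+y)/2),np.linalg.norm(x-y)])
    return np.array(out)
def proj(f,P):
    K,D=KD(f); return cv2.projectPoints(np.array(P,float).reshape(-1,1,3),np.array(f['rvec'],float),np.array(f['tvec'],float),K,D)[0].reshape(-1,2)
def load(tag): return np.load(f'pics/{tag}.npy',allow_pickle=True).item()
E
python3 - <<'E'
from h import *
for n in('scene','top'): snap(n,n+'0')
s=ctrl.state(); print(s)
E
```

```text
{'t': 0.1, 'joint_pos': array([-1.23758023e+00,  3.00429271e-01,  1.52150977e+00, -4.67623364e-06,
        1.32072953e+00, -6.65787553e-02]), 'qd': array([-0.00031421, -0.00077563, -0.00060065,  0.00116086,  0.00080723,
        0.00025954]), 'effort': array([-6.60238638e-04, -5.44379926e+01, -3.62371337e+01, -1.34794864e-04,
        2.97457744e-03, -2.07629216e-05]), 'tool_pos': array([ 214.01343053, -506.42294345,  230.77443194]), 'tcp_rot': array([[ 3.89230254e-01, -3.56197441e-04,  9.21140425e-01],
       [-9.21139868e-01,  1.01525669e-03,  3.89230411e-01],
       [-1.07383685e-03, -9.99999421e-01,  6.70609541e-05]]), 'ft_force': array([-0.36917214, -0.69204423,  0.37548011]), 'torque': array([ 0.00810465,  0.01849089, -0.03019713]), 'width': 85.46735825426246}
```

View pics/scene0.png

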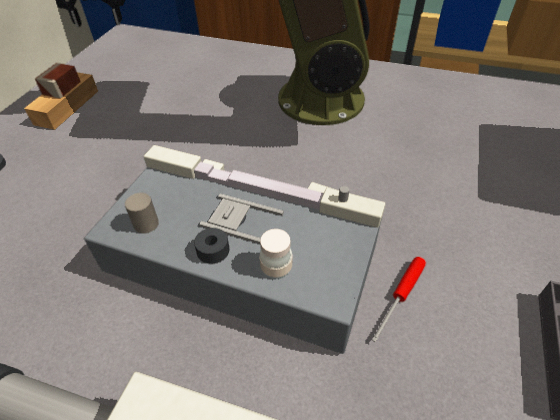

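View pics/top0.png

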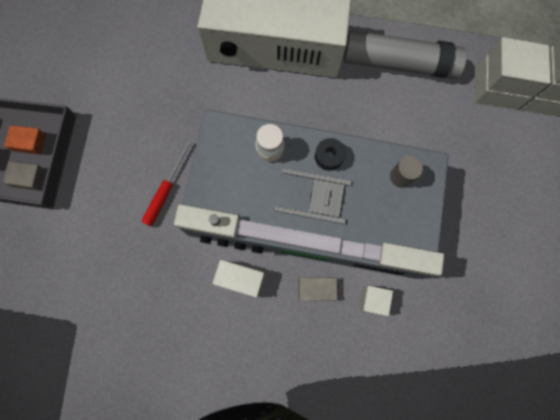

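The scene view looks from behind the counter: post at about (344,192), rail from (320,200) to (200,165), with a step near (225,175). In the top view the post is at (213,219), the rail runs from (240,228) to (382,252), and there is a step near x of 340-365. I'll enlarge both.

```bash
python3 - <<'E'
from h import *
a=load('scene0')['color'][140:240,130:400]; b=load('top0')['color'][195:290,165:455]
a=cv2.resize(a,(780,289),interpolation=cv2.INTER_CUBIC); b=cv2.resize(b,(780,255),interpolation=cv2.INTER_CUBIC)
cv2.imwrite('pics/zoom.png',np.vstack([a,b]))
E
```

```text
(no output)
```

View pics/zoom.png

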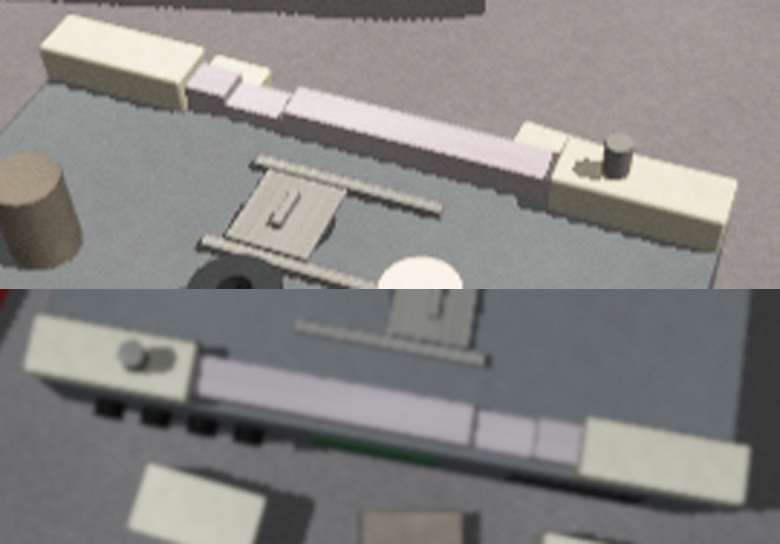

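The zoom shows the post at the rail's left end and the notch between top-zoom columns 473 and 535. Next I'll triangulate the corners.

```bash
python3 - <<'E'
from h import *
S=load('scene0');T=load('top0')
sc=lambda p:np.array(p)/2.889+[130,140]-.3
tc=lambda p:(np.array(p)-[0,289])/2.69+[165,195]-.3
names=['LB','LF','NLB','NLF','RB','post']
s=[(550,178),(553,150),(286,116),(297,88),(188,96),(620,140)]
t=[(203,358),(197,393),(476,408),(471,445),(582,424),(132,350)]
P=tri(S,sc(s),T,tc(t))
for n,p in zip(names,P):print(n,p.round(1))
Z=onz(T,tc([(203,358),(197,393),(476,408),(471,445),(582,424),(578,463)]),130);print(Z.round(1))
NR=onz(T,tc([(540,420),(535,458)]),130);print('notch right@130',NR.round(1))
Zs=onz(S,sc(s[:5]),130);print('scene@130',Zs.round(1))
L=(Z[0]+Z[1])/2;R=(Z[4]+Z[5])/2;NL=(Z[2]+Z[3])/2
u=(L-R)/np.linalg.norm(L-R);print('len',np.linalg.norm(L-R),'yaw',np.arctan2(-u[0],u[1]),'L',L,'R',R,'notchL from R',(NL-R)@u,'notchR',(NR.mean(0)-R)@u)
# bystander heights/positions
for n,px,z in[('brickA',(239,279),50),('slab',(318,289),24),('half',(378,301),50)]:print(n,onz(T,px,z).round(0))
E
```

```text
LB [519.5 124.2 129.4   4.4]
LF [495.9 122.2 131.3   0. ]
NLB [511.7 -60.2 125.2   4.9]
NLF [486.8 -60.5 128.6   1.9]
RB [ 511.1 -132.6  123.4    3.9]
post [512.  164.9 167.5   2.4]
[[ 520.   122.   130. ]
 [ 496.1  122.3  130. ]
 [ 511.8  -61.8  130. ]
 [ 486.9  -61.2  130. ]
 [ 510.8 -133.   130. ]
 [ 484.7 -132.7  130. ]]
notch right@130 [[ 509.6 -104.9  130. ]
 [ 484.1 -104.1  130. ]]
scene@130 [[ 519.5  126.4  130. ]
 [ 494.7  122.   130. ]
 [ 515.9  -55.2  130. ]
 [ 488.1  -58.8  130. ]
 [ 517.3 -126.2  130. ]]
len 255.23084093038185 yaw -0.04044747113504283 L [508.04956898 122.17868588 130.        ] R [ 497.72894153 -132.84340495  130.        ] notchL from R 71.32610390335697 notchR 28.299090427971347
brickA [[420. 115.  50.]]
slab [[423. -41.  24.]]
half [[ 415. -156.   50.]]
```

Counter pose: yaw is about -0.040. The measured rail ends are about (508,124) and (498,-135) at z near 130, with rail length 255 against the stated 260, so this is good to a few mm. The notch centre looks to be about 50 mm from the right end. I'll move above the start of the sweep with the gripper closing.

>>> carry_out --pt "-0.027 0.002 0.031 0 1.5 0 1" --pt "-0.055 0.004 0.063 0 3 0 1" --pt "-0.083 0.006 0.095 0 4.7 0 1" --pt "-0.111 0.008 0.126 0 6.3 0 1" --pt "-0.138 0.01 0.158 0 7.9 0 1" --pt "-0.166 0.012 0.19 0 9.5 0 1" --pt "-0.194 0.014 0.221 0 11 0 1" --pt "-0.221 0.016 0.253 0 12.6 0 1" --pt "-0.249 0.017 0.284 0 14.2 0 1" --pt "-0.276 0.019 0.316 0 15.8 0 1" --pt "-0.304 0.021 0.347 0 17.3 0 1" --pt "-0.332 0.023 0.379 0 18.9 0 1" --pt "-0.36 0.025 0.41 0 20.5 0 1" --pt "-0.387 0.027 0.442 0 22 0 1" --pt "-0.415 0.029 0.474 0 23.6 0 1" --pt "-0.442 0.031 0.505 0 25.2 0 1" --pt "-0.442 0.031 0.505 0 25.2 0 1" --pt "-0.442 0.031 0.505 0 25.2 0 1" --pt "-0.442 0.031 0.505 0 25.2 0 1" --force 40

```text
t: 2.0
tool_pos: [506.8, 96.6, 200.2]
tcp_rot: [[-0.04, -0.001, 0.999], [-0.999, 0.001, -0.04], [-0.001, -1.0, -0.001]]
ft_force: [0.7, -0.3, -0.7]
width: 0.0
```

```bash
python3 - <<'E'
from h import *
s=ctrl.state(); print(s['t'],s['tool_pos'],s['tcp_rot'].round(3),s['ft_force'],s['width'])
snap('wrist','w1');snap('scene','s1')
cv2.imwrite('pics/ws1.png',cv2.resize(np.hstack([load('w1')['color'],load('s1')['color']]),(800,300)))
E
```

```text
2.0 [506.8222217   96.64293999 200.16281449] [[-0.04  -0.001  0.999]
 [-0.999  0.001 -0.04 ]
 [-0.001 -1.    -0.001]] [ 0.67232252 -0.34045886 -0.73791356] 0.03279179652358796
```

View pics/ws1.png

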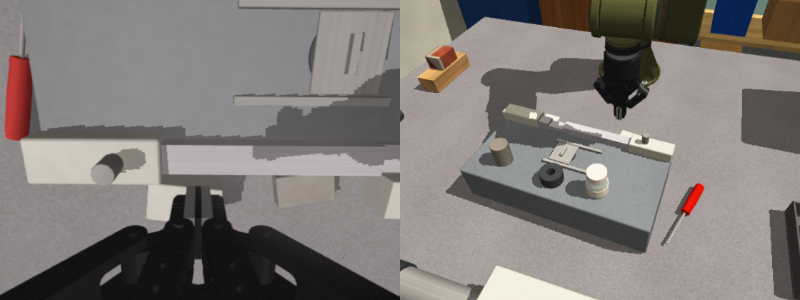

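The wrist view shows the shut fingers just in front of the rail. The cap/rail junction is at half-scale column 163, rows 145 to 177, and the rail runs parallel to the image rows. I'll check the rail's centre line from this view.

```bash
python3 - <<'E'
from h import *
f=load('w1');s=ctrl.state()
K,D=KD(f);H=np.array(f['hand_eye']);R=s['tcp_rot'];t=s['tool_pos']
def wz(px,z):
    u=cv2.undistortPoints(np.array(px,float).reshape(-1,1,2),K,D).reshape(-1,2)
    d=np.c_[u,np.ones(len(u))]@H[:3,:3].T@R.T; o=R@H[:3,3]+t
    return o+d*((z-o[2])/d[:,2])[:,None]
g=cv2.cvtColor(f['color'],cv2.COLOR_BGR2GRAY).astype(int)
for c in(250,300,340,500):print(c,g[180:260:2,c])
print(f['color'][225,250],f['color'][225,215],f['color'][190,250])
px=[(232,203),(230,245),(520,203),(520,245)]
print(wz(px,130).round(1))
cv2.imwrite('pics/wz.png',cv2.resize(f['color'][170:300,160:420],(780,390)))
E
```

```text
250 [ 93  95  94  94  94  94  93  88  85  84  83 100 179 180 180 179 180 179
 179 179 181 179 177 181 180 184 182 182 182 181 181 182 122  90  89  89
  88  90  89  88]
300 [141 140 139 141 141 103  97  95  88  87  88  94 174 177 181 178 177 177
 179 176 178 177 176 179 178 183 181 181 179 179 179 179 156  91  91  91
  92  92  89  89]
340 [138 139 139 140 140 140 101  96  87  88  88  90 172 178 179 177 177 177
 179 178 178 177 178 179 179 183 181 180 180 181 179 178 173  96  97  96
  98  99  98  98]
500 [ 82  84  86  85  86  86  86  85  85  82  83  83  87 121 121 119 119 122
 121 121 123 124 130 164 176 180 183 180 180 180 179 181 183 155 142 142
 137 143 144 142]
[177 175 184] [187 197 202] [95 94 95]
[[521.8 122.  130. ]
 [495.4 125.3 130. ]
 [514.5 -46.6 130. ]
 [487.8 -50.4 130. ]]
```

View pics/wz.png

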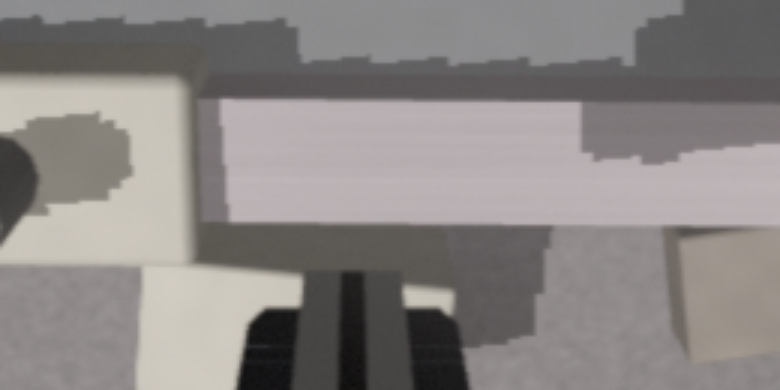

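The wrist view agrees: rail mid-line x is about 507.4 at y=97, and the rail's left end is at y of about 125. Descending.

>>> carry_out --pt "0 0.015 0 0 0 0 1" --pt "0 0.03 0 0 0 0 1" --pt "0 0.045 0 0 0 0 1" --pt "0 0.057 0 0 0 0 1" --pt "0 0.064 0 0 0 0 1" --pt "0 0.066 0 0 0 0 1" --pt "0 0.066 0 0 0 0 1"

```text
t: 2.8
tool_pos: [507.0, 96.4, 134.6]
tcp_rot: [[-0.041, -0.0, 0.999], [-0.999, 0.001, -0.041], [-0.001, -1.0, -0.0]]
ft_force: [-0.2, 0.0, -0.1]
width: 0.1
```

>>> carry_out --pt "0 0.0005 0 0 0 0 1" --pt "0 0.001 0 0 0 0 1" --pt "0 0.0015 0 0 0 0 1" --pt "0 0.002 0 0 0 0 1" --pt "0 0.002 0 0 0 0 1"

```text
t: 3.3
tool_pos: [507.0, 96.4, 132.6]
tcp_rot: [[-0.041, 0.0, 0.999], [-0.999, 0.001, -0.041], [-0.001, -1.0, 0.0]]
ft_force: [0.5, 1.0, -0.1]
width: 0.0
```

>>> carry_out --pt "0 0.0005 0 0 0 0 1" --pt "0 0.001 0 0 0 0 1" --pt "0 0.0015 0 0 0 0 1" --pt "0 0.0015 0 0 0 0 1"

```text
t: 3.7
tool_pos: [507.0, 96.4, 131.0]
tcp_rot: [[-0.041, -0.0, 0.999], [-0.999, 0.001, -0.041], [-0.001, -1.0, -0.0]]
ft_force: [0.2, 0.2, -0.3]
width: 0.2
```

>>> carry_out --pt "0 0.0005 0 0 0 0 1" --pt "0 0.001 0 0 0 0 1" --pt "0 0.001 0 0 0 0 1"

```text
t: 4.0
tool_pos: [507.0, 96.4, 130.1]
tcp_rot: [[-0.041, -0.0, 0.999], [-0.999, 0.001, -0.041], [-0.001, -1.0, -0.0]]
ft_force: [0.1, 0.1, 0.4]
width: 0.2
```

>>> carry_out --pt "0 0.0003 0 0 0 0 1" --pt "0 0.0005 0 0 0 0 1" --pt "0 0.0005 0 0 0 0 1"

```text
t: 4.3
tool_pos: [507.0, 96.4, 130.1]
tcp_rot: [[-0.041, 0.0, 0.999], [-0.999, 0.001, -0.041], [-0.001, -1.0, 0.0]]
ft_force: [-3.2, 0.3, 6.5]
width: -0.1
```

Contact at z=130.1 with 6.5 N, at counter y of about +102 mm. Starting the sweep to the right.

>>> carry_out --pt "0.002 0.0005 0 0 0 0 1" --pt "0.005 0.0005 0 0 0 0 1" --pt "0.008 0.0005 0 0 0 0 1" --pt "0.011 0.0005 0 0 0 0 1" --pt "0.014 0.0005 0 0 0 0 1" --pt "0.017 0.0005 0 0 0 0 1" --pt "0.02 0.0005 0 0 0 0 1" --pt "0.023 0.0005 0 0 0 0 1" --pt "0.026 0.0005 0 0 0 0 1" --pt "0.029 0.0005 0 0 0 0 1" --pt "0.032 0.0005 0 0 0 0 1" --pt "0.035 0.0005 0 0 0 0 1"

```text
t: 5.5
tool_pos: [506.0, 61.6, 130.0]
tcp_rot: [[-0.041, 0.002, 0.999], [-0.999, 0.002, -0.041], [-0.002, -1.0, 0.001]]
ft_force: [-0.1, 4.0, 5.8]
width: -0.4
```

>>> carry_out --pt "0.003 0.0005 0 0 0 0 1" --pt "0.006 0.0005 0 0 0 0 1" --pt "0.009 0.0005 0 0 0 0 1" --pt "0.012 0.0005 0 0 0 0 1" --pt "0.015 0.0005 0 0 0 0 1" --pt "0.018 0.0005 0 0 0 0 1" --pt "0.021 0.0005 0 0 0 0 1" --pt "0.024 0.0005 0 0 0 0 1" --pt "0.027 0.0004 0 0 0 0 1" --pt "0.03 0.0004 0 0 0 0 1" --pt "0.033 0.0004 0 0 0 0 1" --pt "0.036 0.0004 0 0 0 0 1" --pt "0.039 0.0004 0 0 0 0 1" --pt "0.042 0.0004 0 0 0 0 1" --pt "0.045 0.0004 0 0 0 0 1" --pt "0.048 0.0004 0 0 0 0 1" --pt "0.051 0.0004 0 0 0 0 1"

```text
t: 7.2
tool_pos: [504.2, 10.7, 130.0]
tcp_rot: [[-0.041, 0.003, 0.999], [-0.999, 0.002, -0.041], [-0.002, -1.0, 0.003]]
ft_force: [0.6, 4.2, 6.4]
width: 0.4
```

>>> carry_out --pt "0.003 0.0005 0 0 0 0 1" --pt "0.006 0.0005 0 0 0 0 1" --pt "0.009 0.0005 0 0 0 0 1" --pt "0.012 0.0005 0 0 0 0 1" --pt "0.015 0.0005 0 0 0 0 1" --pt "0.018 0.0005 0 0 0 0 1" --pt "0.021 0.0005 0 0 0 0 1" --pt "0.024 0.0005 0 0 0 0 1" --pt "0.027 0.0004 0 0 0 0 1" --pt "0.03 0.0004 0 0 0 0 1" --pt "0.033 0.0004 0 0 0 0 1" --pt "0.036 0.0004 0 0 0 0 1" --pt "0.039 0.0004 0 0 0 0 1" --pt "0.042 0.0004 0 0 0 0 1"

```text
t: 8.6
tool_pos: [502.9, -31.2, 130.0]
tcp_rot: [[-0.041, 0.004, 0.999], [-0.999, 0.003, -0.041], [-0.003, -1.0, 0.004]]
ft_force: [0.4, 3.6, 5.4]
width: 0.1
```

>>> carry_out --pt "0.003 0.0005 0 0 0 0 1" --pt "0.006 0.0005 0 0 0 0 1" --pt "0.009 0.0005 0 0 0 0 1" --pt "0.012 0.0005 0 0 0 0 1" --pt "0.015 0.0005 0 0 0 0 1" --pt "0.018 0.0005 0 0 0 0 1" --pt "0.021 0.0005 0 0 0 0 1" --pt "0.024 0.0005 0 0 0 0 1"

```text
t: 9.4
tool_pos: [502.2, -55.1, 130.1]
tcp_rot: [[-0.041, 0.005, 0.999], [-0.999, 0.003, -0.041], [-0.003, -1.0, 0.005]]
ft_force: [-0.1, 4.0, 7.5]
width: 0.2
```

>>> carry_out --pt "0.002 0.0005 0 0 0 0 1" --pt "0.004 0.0005 0 0 0 0 1" --pt "0.006 0.0005 0 0 0 0 1"

```text
t: 9.7
tool_pos: [502.3, -61.0, 130.0]
tcp_rot: [[-0.041, 0.006, 0.999], [-0.999, 0.003, -0.041], [-0.004, -1.0, 0.006]]
ft_force: [0.1, 3.4, 7.2]
width: -0.2
```

>>> carry_out --pt "0.002 0.0005 0 0 0 0 1" --pt "0.004 0.0005 0 0 0 0 1" --pt "0.006 0.0005 0 0 0 0 1"

```text
t: 10.0
tool_pos: [502.1, -67.0, 129.6]
tcp_rot: [[-0.041, 0.007, 0.999], [-0.999, 0.003, -0.041], [-0.003, -1.0, 0.006]]
ft_force: [-0.3, 0.6, -0.3]
width: -0.2
```

>>> carry_out --pt "0.002 0.0005 0 0 0 0 1" --pt "0.004 0.0005 0 0 0 0 1" --pt "0.006 0.0005 0 0 0 0 1"

```text
t: 10.3
tool_pos: [501.7, -73.3, 128.8]
tcp_rot: [[-0.041, 0.006, 0.999], [-0.999, 0.003, -0.041], [-0.003, -1.0, 0.006]]
ft_force: [0.1, 0.1, 0.5]
width: 0.1
```

The force fell to zero between y=-61 and -67 and the tip dropped, so this is the notch, where vision placed it (edge near -60). I'll centre at y of about -83, then descend.

>>> carry_out --pt "0.003 0 0 0 0 0 1" --pt "0.006 0 -0.001 0 0 0 1" --pt "0.0097 0 -0.001 0 0 0 1" --pt "0.0097 0.002 -0.001 0 0 0 1" --pt "0.0097 0.004 -0.001 0 0 0 1" --pt "0.0097 0.005 -0.001 0 0 0 1" --pt "0.0097 0.005 -0.001 0 0 0 1"

```text
t: 11.0
tool_pos: [500.3, -82.8, 123.6]
tcp_rot: [[-0.041, 0.006, 0.999], [-0.999, 0.003, -0.041], [-0.004, -1.0, 0.006]]
ft_force: [-0.6, 0.1, -0.1]
width: -0.4
```

>>> carry_out --pt "0 0.001 0 0 0 0 1" --pt "0 0.002 0 0 0 0 1" --pt "0 0.003 0 0 0 0 1" --pt "0 0.003 0 0 0 0 1"

```text
t: 11.4
tool_pos: [500.3, -82.7, 120.5]
tcp_rot: [[-0.041, 0.006, 0.999], [-0.999, 0.003, -0.041], [-0.004, -1.0, 0.006]]
ft_force: [-0.2, 0.8, 1.4]
width: -0.3
```

The tip is on the key: 1.4 N at z=120.5, with the key top expected at 122. Pressing down.

>>> carry_out --pt "0 0.001 0 0 0 0 1" --pt "0 0.002 0 0 0 0 1" --pt "0 0.003 0 0 0 0 1" --pt "0 0.004 0 0 0 0 1" --pt "0 0.005 0 0 0 0 1" --pt "0 0.005 0 0 0 0 1"

```text
t: 12.0
tool_pos: [500.4, -82.7, 115.5]
tcp_rot: [[-0.041, 0.006, 0.999], [-0.999, 0.003, -0.041], [-0.004, -1.0, 0.006]]
ft_force: [-1.3, -0.6, 3.0]
width: 0.2
```

>>> carry_out --pt "0 0.001 0 0 0 0 1" --pt "0 0.002 0 0 0 0 1" --pt "0 0.003 0 0 0 0 1" --pt "0 0.003 0 0 0 0 1"

```text
t: 12.4
tool_pos: [500.4, -82.7, 112.3]
tcp_rot: [[-0.041, 0.006, 0.999], [-0.999, 0.003, -0.041], [-0.004, -1.0, 0.006]]
ft_force: [-1.1, -0.3, 5.3]
width: 0.1
```

>>> carry_out --pt "0 0.0004 0 0 0 0 1" --pt "0 0.0007 0 0 0 0 1" --pt "0 0.0007 0 0 0 0 1" --pt "0 0.0007 0 0 0 0 1" --pt "0 0.0007 0 0 0 0 1"

```text
t: 12.9
tool_pos: [500.4, -82.8, 112.0]
tcp_rot: [[-0.041, 0.006, 0.999], [-0.999, 0.003, -0.041], [-0.003, -1.0, 0.006]]
ft_force: [-3.2, 0.6, 8.2]
width: -0.1
```

```bash
python3 - <<'E'
from h import *
snap('scene','s2');snap('top','t2');s=ctrl.state();print(s['t'],s['tool_pos'],s['ft_force'])
a=cv2.resize(load('s2')['color'][130:290,80:400],(800,400)); b=cv2.resize(load('s1')['color'][130:290,80:400],(400,200));c=cv2.resize(load('t2')['color'][100:310,140:460],(400,200))
cv2.imwrite('pics/fin.png',np.vstack([a,np.hstack([b,c])]))
E
```

```text
13.0 [500.4116059  -82.74506422 111.97006269] [-3.42432961  0.95785301  8.54117785]
```

View pics/fin.png

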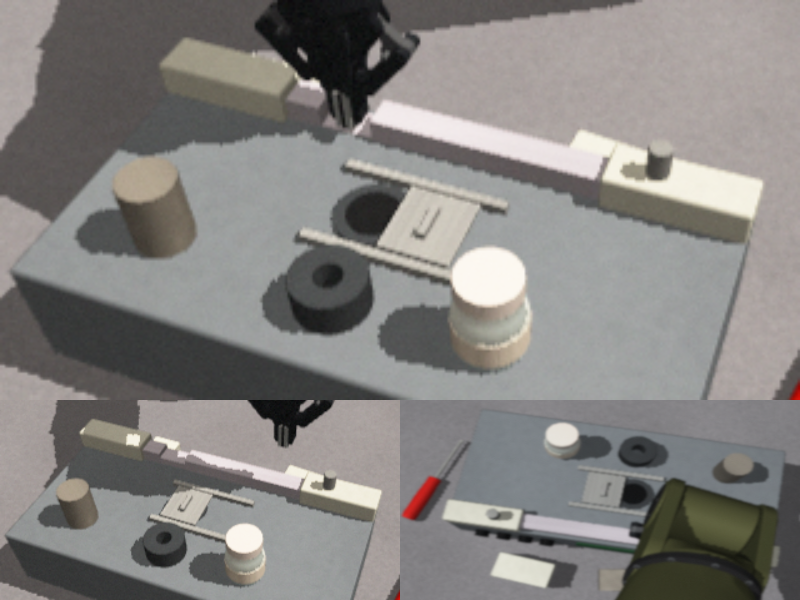

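The picture shows the fingers in the notch at about (345,110), the port uncovered at about (370,210), and the shutter slid toward +y at about (430,220). The samples are unmoved. The tip is at z=112.0, so the key is against its stop at about 8.5 N. Handing in.

```bash
python3 - <<'E'
from h import *
print(ctrl.finish_job())
E
```

```text
the job is handed in; nothing more can be done
None
```

The job is handed in, with the fingers still holding the key down and the shutter open; the hand-in reports no verdict.

- **Sweep:** I located the rail with two fixed cameras and one wrist view. The shut fingertips touched down at about counter y +102 mm, with contact at z 130.1 mm and 6.5 N. They then slid along the rail at about 5–8 N in the readings taken. Contact was lost between world y -61 and -67 mm, which matches the notch edge seen in the images at about -60 mm.
- **Key:** I centred in the notch and pressed the key down. At the last check the tip was at z 112.0 mm, which is 10 mm below the key's stated rest height, so it is at its stop. Vertical force was 8.5 N, and the whole thing took 13.0 s.
- **Shutter and bystanders:** The final pictures show the beam port fully uncovered and the shutter slid towards +y. The bystanders in view look unmoved. The half brick and part of the slab were hidden by the arm, so I could not check those two.
- **Disagreements:** The rail measured 255 mm long against the stated 260 mm. Triangulated heights near its right end came out up to 7 mm low. Touch gave z 130.1 mm, which agrees with the stated 130 mm.

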